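Calibrate the tube densitometer

TASK

Calibrate the white tube densitometer: take the capped reference tube from the grey kit rack, stand it in the instrument's well so that it is fully home on the bottom, and let go of it. Only then take the thin steel pin by its black handle from the same rack, reach its tip down through the small hole in the deck beside the well and press the recessed calibration button fully down with it, without ramming it. Finish while holding: the fingers still grip the pin and the pin still keeps the button fully down, the tube stands in the well, and the timer, forceps, pipette and note pad have been left alone.

Things in the scene. Friction and masses are not known exactly. Their poses are not given: they have to be found in the camera images.
- densitometer: bench instrument, white shell on a grey base, fixed to the bench, 180 (x) x 140 (y) x 75 mm high; its low sloping front with display and keys faces its own -x, the level deck is the rear half at 75 mm. Origin: centre of its underside, z up. In its frame the well is at x +40, y +32 mm and the button hole at x +40, y -34 mm (66 mm apart)
- well_mouth (a point): centre of the mouth of the well: a vertical bore 16.5 mm wide in a black collar (27 mm across, top 80 mm above the bench, cone-shaped mouth widening to 22.5 mm). The well's flat floor is 65 mm below this point, so a tube that is home has its foot 15 mm above the bench and its top at 105 mm
- hole_mouth (a point): centre of the mouth of the button hole: a vertical bore 10.5 mm wide in a grey collar (19 mm across, top 78 mm above the bench, cone-shaped mouth widening to 15.5 mm). The button's top lies 25 mm below this point when it is up
- button_top (a point): centre of the top of the calibration button, a white plunger 9 mm wide inside the bore; moves down with it (53 mm above the bench when up, 47 mm when fully down)
- cal_button (a joint): travel of the calibration button, m: 0 = up, 0.006 = fully down against its stop. Sprung, with nothing to latch it: 1.5 N starts it, about 5 N holds it at the stop
- kit_rack: grey two-deck rack, fixed to the bench, 50 (x) x 130 (y) x 50 mm high. Origin: centre of its underside. Along its own y it has three tube places (at -44, -18 and +8 mm, 15.5 mm holes) and the pin's 7.5 mm bore at +44 mm; the tube stands in the end place at -44 mm, the other two are empty
- reference_tube: capped sample tube, 90 mm long, 12.8 mm body, 15.8 mm cap over the top 21 mm, about 15 g. Origin: centre of its foot, z up along the tube. At the start it stands upright in the rack, its foot 4 mm above the bench and its top at 94 mm: grip it by the cap from above
- cal_pin: calibration pin, 107 mm long, about 40 g: a 5 mm round steel shank, 45 mm long with a rounded tip, below a black round handle 12 mm in diameter and 62 mm long. Origin: its tip, z up along the pin. At the start it stands upright in the rack, the tip 5 mm above the bench, the handle reaching from 50 to 112 mm above it
- timer: white bench timer, 62x62x20 mm; a bystander, origin at the centre of its underside; leave alone
- forceps: steel forceps, 130 mm long, 9 mm high; a bystander, origin at the centre of its underside; leave alone
- pipette: micropipette lying down, 240 mm long, 37 mm high; a bystander, origin at the centre of its underside; leave alone
- note_pad: pad of notes, 75x75x14 mm, near the left edge of a fixed computer monitor about 0.4 m tall, which stands behind the work on the right, all of it beyond x = 0.72 m (keep the arm in front of that); a bystander, origin at the centre of its underside; leave alone

How it is judged:
On the way, in this order (a step that is already met when the one before it is completed fails the run):
1. the reference tube stands fully home in the well and has been let go of (horizontal distance between reference_tube and well_mouth below 0.005 m and z of reference_tube in the frame of densitometer between 0.01 and 0.018 m and angle between reference_tube's own z axis and vertical below 0.12 rad and contact force between reference_tube and the arm below 0.05 N and contact force between reference_tube and the fingers below 0.05 N), for 0.2 s.
2. the pin, gripped by the fingers, has pushed the calibration button down through the hole (value of joint cal_button above 0.0045 m and distance between cal_pin and button_top below 0.005 m and contact force between cal_pin and densitometer above 1.5 N and contact force between the fingers and cal_pin above 2 N), for 0.2 s.
At the end, for the whole second after the job is handed in: Tube in the well: foot within 3 mm of the floor and 5 mm of the axis, upright within 0.12 rad, untouched, at rest. Button down more than 4.5 of 6 mm; pin tip within 5 mm of its top, pressing over 1.5 N; fingers grip the pin with over 2 N; pin at rest (all of step 1 and all of step 2 and linear speed of each of reference_tube, cal_pin below 0.02 m/s); the arm keeps its last pose, push and grip.
It fails at once if the calibration button is pressed (more than 2 mm) while the tube is not in the well (value of joint cal_button above 0.002 m and (horizontal distance between reference_tube and well_mouth above 0.008 m or z of reference_tube in the frame of densitometer above 0.025 m)).
It fails at once if the pin is rammed onto the instrument with more than 60 N (contact force between cal_pin and densitometer above 60 N).
It fails at once if the timer, forceps, pipette or note pad is moved by more than 20 mm (distance of any of timer, forceps, pipette, note_pad from where it was at the start of the episode above 0.02 m).
It also fails if it takes over 64 s, if anything falls off the work surface, if the arm or the gripper's body presses on something with over 40 N, if the wrist force passes 120 N, or if a joint passes its speed limit or range.

ROBOT

A 7-joint arm with a two-finger parallel gripper is mounted at the origin on a cart in front of the work surface, level with it; the furniture and walls round the work are solid. World frame = base frame: x ahead of the robot, y to its left, z up, the work surface at z = 0. Lengths are in m, angles in rad, forces in N, time in s.
With the tool pointing down it reaches from about 0.425 to 0.975 m from the base axis. Payload 16.7 kg.
Tool frame: the origin (TCP) lies at the very end of the fingers, on their centre line; the grasp point (between the pads) lies 19 mm behind it; z points along the fingers, y is the line along which they close (so a half turn about z gives the same grasp; the last joint's range is limited). The gripper opens to 85 mm and grips with 20 to 120 N. Pads are 22 mm wide; open, the fingers measure 114 mm over their backs; the gripper's body (76 mm by 85 mm) begins 54 mm behind the grasp point. The pads swing forward as they close: fully open they stand 13 mm farther back than shut.
Start: joints at [-0.149, 0.426, 0.074, 1.606, -0.034, 1.111, -0.067], TCP at [0.675, -0, 0.231] pointing down, gripper open.
Joint ranges: [-2.85, 2.85], [-0.5, 2.14], [-1.23, 1.37], [0.21, 2.46], [-1.02, 4.16], [0.16, 2.05], [-2.73, 2.73]. Speed limits (rad/s): [1.89, 1.89, 2.39, 2.39, 3.01, 3.01, 3.01].

INTERFACE

Orientations are given as a unit quaternion [w, x, y, z].
In Python, from cell import manip gives the robot as it stands.
- The arm moves only by the tool step_arm, never from a script. Its argument "steps" is a list of rows, each an object of numbers: "x", "y", "z": the shift along the tool's x, y, z in m; "wx", "wy", "wz": the turn, a rotation vector about the tool's x, y, z in degrees; "fingers": the opening, from -1 (shut) to 1 (fully open). In form: [{"x": .., "y": .., "z": .., "wx": .., "wy": .., "wz": .., "fingers": ..}, ...]. A call has 1 to 10 rows; each row shifts and turns the commanded pose from where the row before left it, along the tool's axes as they then stand; what a row does not reach is not made up. A row lasts 1/8 s, in which the tool goes at most 62.5 mm and 10.7 degrees, less where a joint would pass 70% of its speed; a pose out of reach is approached as far as the arm can. A call is refused whole if a number of a shift passes 0.0625 or a number of a turn 10.7, either way. A call with a gripper value outside its range is refused whole. The fingers move at their own pace and stop on an object; "grip_force" is the grip in N (left out, the last holds). Time passes only in rows, so rows that do not move let the fingers close. It gives the time, the measured TCP pose, the force, the opening and the grip force at its end, in the units of the state.
- manip.observe(): the state, without advancing time (a new reading comes with each control period).
- manip.capture(name): name is "scene" or "side" or "wrist"; returns a dict with "pixels" (400x640x3 uint8, blue, green, red), "range_z" (400x640 float32, m along the optical axis (not along the pixel's ray), 0 where there is no reading), "mtx" (3x3 intrinsics, pixels), "cam_to_world" (4x4, takes a point from camera to world coordinates). Camera axes: x right, y down, z forward; pixel columns grow to the right and rows downward; lengths in m; the calibration is good to about 2 mm. A picture is of the moment at which its call begins.
- manip.hand_in(): hands the job in; it is judged then, once.
The state is a dict: "t": time; "q": joint angles; "dq": joint speeds; "tau": joint torques, N m; "position": TCP position; "tcp_rot": TCP orientation; "ft_force": force on the tool from outside, world axes, zero at the start; "moment": the same for the moment, N m; "finger_gap": finger opening in m; "grip_force": force on a finger pad.
Only numpy, scipy, OpenCV 4.12 (cv2) and the standard library are available. Lean on these libraries where they do the work, as an engineer would, in place of code of your own. Each camera call takes 0.05 s, during which the arm holds its last target. There are 200 camera calls.

## Working session

There is one attempt and no reset: what is moved stays moved. The work goes in short steps, Python scripts to look and compute and a tool call to move; the robot and the scene stay as the last step left them, time stands still between calls to the robot, and variables do not carry over. Pictures are saved under pics/ and viewed, at most 10 in all, crops included, and the job is handed in when it is done.

Besides the shell and the picture viewer there is one more tool, called after "Request:" as name(argument=value, ...) on one line, values as JSON. step_arm: Moves the arm, as the interface text tells. Its arguments: {"type":"object","properties":{"steps":{"type":"array"},"grip_force":{"type":"number"}},"required":["steps"]}

```bash
mkdir -p pics
cat > h.py <<'E'
import numpy as np, cv2
from cell import manip
def cap(n,f=None):
    c=manip.capture(n)
    np.savez(f'{n}.npz',**c)
    if f: cv2.imwrite('pics/'+f,c['pixels'])
    return c
def pts(c):
    r=c['range_z'];v,u=np.mgrid[:r.shape[0],:r.shape[1]];K=c['mtx']
    P=np.stack([(u-K[0,2])/K[0,0]*r,(v-K[1,2])/K[1,1]*r,r],-1)
    T=c['cam_to_world'];W=P@T[:3,:3].T+T[:3,3];W[r==0]=np.nan
    return W
def ray(c,u,v,z):
    d=c['cam_to_world'][:3,:3]@np.linalg.inv(c['mtx'])@np.array([u,v,1.]);o=c['cam_to_world'][:3,3]
    return o+d*(z-o[2])/d[2]
E
python3 - <<'E'
from h import *
for n in('scene','side','wrist'):
    c=cap(n,n+'0.png');print(n,c['cam_to_world'].round(3).tolist(),c['mtx'].round(1).tolist())
print(manip.observe())
E
```

```text
scene [[-0.55, -0.369, 0.749, -0.123], [-0.835, 0.272, -0.478, 0.275], [-0.027, -0.888, -0.458, 0.493], [0.0, 0.0, 0.0, 1.0]] [[455.9, 0.0, 321.3], [0.0, 455.9, 203.4], [0.0, 0.0, 1.0]]
side [[-0.983, -0.091, 0.158, 0.371], [-0.181, 0.583, -0.792, 0.756], [-0.02, -0.808, -0.589, 0.744], [0.0, 0.0, 0.0, 1.0]] [[491.6, 0.0, 310.5], [0.0, 491.6, 194.9], [0.0, 0.0, 1.0]]
wrist [[1.0, -0.0, -0.002, 0.675], [-0.001, -0.947, -0.32, 0.083], [-0.002, 0.32, -0.947, 0.374], [0.0, 0.0, 0.0, 1.0]] [[296.4, 0.0, 314.2], [0.0, 296.4, 198.3], [0.0, 0.0, 1.0]]
{'t': 0.15, 'q': array([-0.14950529,  0.42657817,  0.0738707 ,  1.60646309, -0.0341429 ,
        1.1107962 , -0.0671121 ]), 'dq': array([-5.16198683e-04, -5.65072138e-04, -5.45989361e-04, -3.19058378e-03,
       -9.48509729e-05, -2.22830180e-03,  4.44477156e-04]), 'tau': array([ 3.53649346e-03, -9.50319314e+01,  3.76378521e+00, -4.63760948e+01,
        1.94719800e-02,  7.75260734e-03, -7.80283835e-05]), 'position': array([ 6.74681144e-01, -1.51749922e-05,  2.30777304e-01]), 'tcp_rot': array([-3.37834135e-04,  7.07131858e-01,  7.07081531e-01, -3.59026134e-04]), 'ft_force': array([ 0.16730507, -0.10085668, -0.11432855]), 'moment': array([ 0.00426776,  0.03641615, -0.01200199]), 'grip_force': 0.0, 'finger_gap': 0.08493562950210846}
```

View pics/scene0.png

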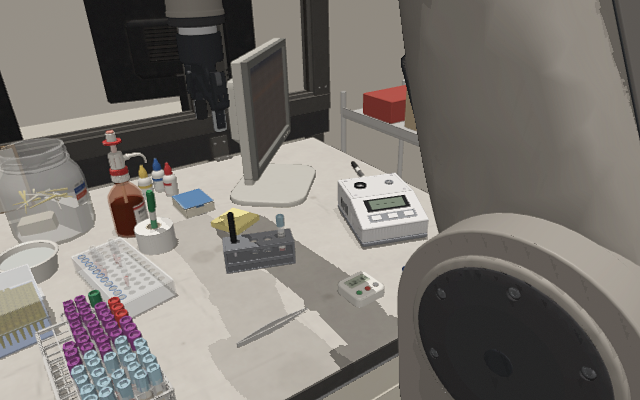

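View pics/side0.png

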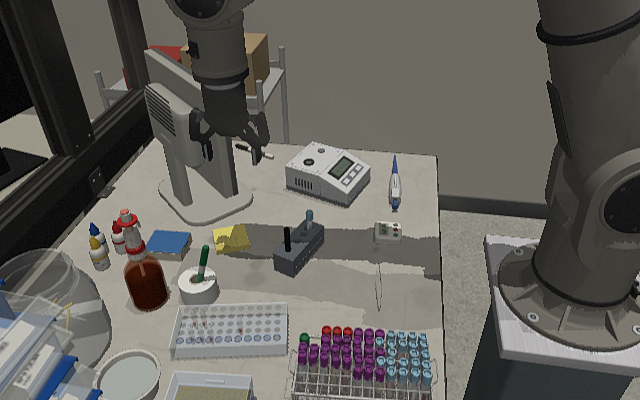

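View pics/wrist0.png

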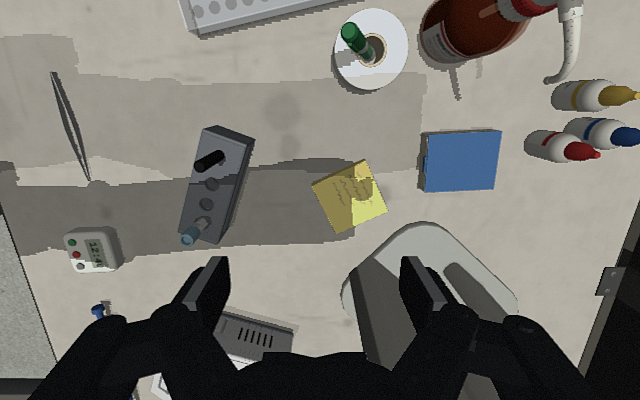

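The wrist view shows the rack with the pin (~210,160) and tube cap (~195,232). The side view shows the densitometer with its two collars near (307,163) and (322,147). Next I'll measure both from depth.

Run:
```python
from h import *
L=lambda n:dict(np.load(n+'.npz'))
for n,box,dbox in(('wrist',(170,115,260,250),None),('side',(265,200,335,280),(280,135,375,210)),('scene',(215,205,300,275),(330,160,430,245))):
    c=L(n);W=pts(c);g=c['pixels'].astype(int)
    x0,y0,x1,y1=box;w=W[y0:y1,x0:x1].reshape(-1,3)
    top=w[(abs(w[:,2]-.05)<.004)];r=cv2.minAreaRect(top[:,:2].astype(np.float32)*1000)
    print(n,'rack',r, len(top))
    for nm,lo,hi in(('high>.1',.103,.13),('mid',.08,.1)):
        s=w[(w[:,2]>lo)&(w[:,2]<hi)]
        if len(s)>3:
            if nm=='mid':
                s0=w[w[:,2]>.103]
                if len(s0): s=s[np.linalg.norm(s[:,:2]-np.median(s0[:,:2],0),axis=1)>.04]
            print(' ',nm,len(s),s.mean(0).round(4) if len(s) else '',s[:,2].max() if len(s) else '')
    if dbox:
        x0,y0,x1,y1=dbox;w=W[y0:y1,x0:x1];m=abs(w[...,2]-.075)<.006
        d=w[m];print(' deck',cv2.minAreaRect(d[:,:2].astype(np.float32)*1000),len(d),np.median(d[:,2]))
        cv2.imwrite(f'pics/d_{n}.png',cv2.resize(c['pixels'][y0:y1,x0:x1],None,fx=6,fy=6,interpolation=cv2.INTER_CUBIC))
```

```text
wrist rack ((556.0972290039062, -16.198814392089844), (129.96437072753906, 50.317630767822266), 69.87714385986328) 3960
  high>.1 169 [0.5728 0.0257 0.1105] 0.11346893397028085
  mid 257 [ 0.5422 -0.056   0.0902] 0.09572263350914473
side rack ((554.1907348632812, -18.990753173828125), (134.3020782470703, 52.97951889038086), 70.08151245117188) 851
  high>.1 35 [0.5684 0.0244 0.1101] 0.11430683160310184
  mid 63 [ 0.5382 -0.0572  0.0896] 0.09675179441482307
 deck ((556.6668090820312, -304.4336242675781), (147.1899871826172, 131.08200073242188), 71.11369323730469) 1453 0.07552885979298318
scene rack ((554.1736450195312, -14.812843322753906), (129.82015991210938, 55.257205963134766), 69.73074340820312) 920
  high>.1 37 [0.5666 0.0275 0.1081] 0.11113533824121902
  mid 72 [ 0.5356 -0.0542  0.0876] 0.0936795126850185
 deck ((561.3671875, -302.3609924316406), (140.7937469482422, 119.78634643554688), 70.54138946533203) 1527 0.07293650740713215
```

View pics/d_side.png

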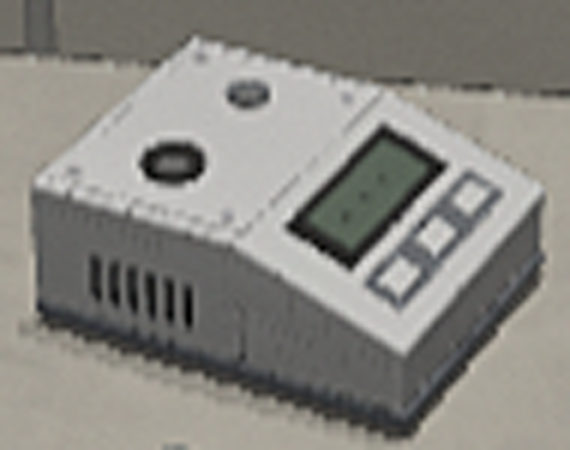

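In the side view the black well collar is centred at about (308.8,162.2) and the grey hole collar at about (321.3,150.5). Now I'll cast rays to both and work out the first move.

```bash
cat >> h.py <<'E'
from scipy.spatial.transform import Rotation as R
def plan(p,yaw_y):
    """shift (tool axes) and wz deg to bring TCP to p, tool down with tool y along world yaw yaw_y (deg, mod 180)"""
    s=manip.observe();q=s['tcp_rot'];Rt=R.from_quat(np.r_[q[1:],q[0]])
    a=np.radians(yaw_y);y=np.array([np.cos(a),np.sin(a),0]);z=np.array([0,0,-1.])
    if Rt.as_matrix()[:,1]@y<0:y=-y
    G=R.from_matrix(np.c_[np.cross(y,z),y,z])
    print('t',round(s['t'],2),'pos',s['position'].round(4),'gap',round(s['finger_gap'],4),'shift mm',(Rt.inv().apply(np.array(p)-s['position'])*1000).round(1),'rotvec deg',np.degrees((Rt.inv()*G).as_rotvec()).round(2),'F',s['ft_force'].round(1))
    print(' in goal axes mm',(G.inv().apply(np.array(p)-s['position'])*1000).round(1))
E
python3 - <<'E'
from h import *
c=dict(np.load('side.npz'))
w=ray(c,308.8,162.2,.08);h=ray(c,321.3,150.5,.078);d=h-w
print(w,h,np.linalg.norm(d[:2]),np.degrees(np.arctan2(-d[1],-d[0])))
plan((.5415,-.0572,.15),-20.1)
E
```

```text
[ 0.57945791 -0.2747943   0.08      ] [ 0.5581724  -0.33915474  0.078     ] 0.06778893644024817 71.69973604441746
t 0.15 pos [ 0.6747 -0.      0.2308] gap 0.0849 shift mm [ -57.2 -133.1   80.9] rotvec deg [-6.00e-02  1.00e-02  2.01e+01] F [ 0.2 -0.1 -0.1]
 in goal axes mm [ -99.5 -105.4   80.8]
```

Request:
step_arm(steps=[{"x":-0.012,"y":-0.027},{"x":-0.012,"y":-0.027},{"x":-0.012,"y":-0.027},{"x":-0.012,"y":-0.027},{"x":-0.009,"y":-0.025},{"wz":5},{"wz":5,"z":0.02},{"wz":5,"z":0.03},{"wz":5,"z":0.02},{}])

```text
invalid input
```

Run:
```python
from h import *
plan((.5415,-.0572,.11),-20.1)
c=cap('wrist','w1.png');cap('side');cap('scene')
W=pts(c);w=W.reshape(-1,3);ok=np.linalg.norm(w[:,:2]-[.5415,-.0572],axis=1)<.02
s=w[ok&(abs(w[:,2]-.094)<.0025)];print(len(s),s.mean(0).round(4),cv2.minEnclosingCircle(s[:,:2].astype(np.float32)*1000))
ok=np.linalg.norm(w[:,:2]-[.571,.0251],axis=1)<.02
s=w[ok&(abs(w[:,2]-.112)<.0025)]
if len(s):print(len(s),s.mean(0).round(4),cv2.minEnclosingCircle(s[:,:2].astype(np.float32)*1000))
```

```text
t 0.15 pos [ 0.6747 -0.      0.2308] gap 0.0849 shift mm [ -57.2 -133.1  120.9] rotvec deg [-6.00e-02  1.00e-02  2.01e+01] F [ 0.2 -0.1 -0.1]
 in goal axes mm [ -99.5 -105.4  120.8]
120 [ 0.5412 -0.057   0.0935] ((541.1109619140625, -57.18660354614258), 8.14791202545166)
126 [0.572  0.0253 0.1118] ((571.4071655273438, 24.995033264160156), 5.720612049102783)
```

View pics/w1.png

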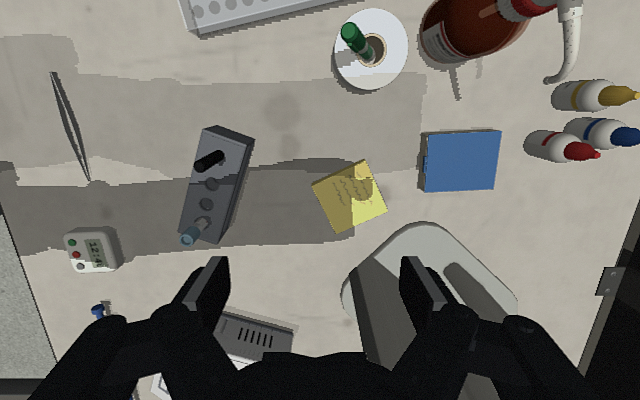

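The move was refused, so the picture is unchanged. The cap's top circle is at (0.5411,-0.0572) and the pin's at (0.5714,0.0250), both with the right radius. I'll resend with full rows.

Request:
step_arm(steps=[{"x":-0.012,"y":-0.027,"z":0,"wx":0,"wy":0,"wz":0,"fingers":1},{"x":-0.012,"y":-0.027,"z":0,"wx":0,"wy":0,"wz":0,"fingers":1},{"x":-0.012,"y":-0.027,"z":0,"wx":0,"wy":0,"wz":0,"fingers":1},{"x":-0.012,"y":-0.027,"z":0,"wx":0,"wy":0,"wz":0,"fingers":1},{"x":-0.009,"y":-0.025,"z":0,"wx":0,"wy":0,"wz":0,"fingers":1},{"x":0,"y":0,"z":0,"wx":0,"wy":0,"wz":5,"fingers":1},{"x":0,"y":0,"z":0.03,"wx":0,"wy":0,"wz":5,"fingers":1},{"x":0,"y":0,"z":0.03,"wx":0,"wy":0,"wz":5,"fingers":1},{"x":0,"y":0,"z":0.02,"wx":0,"wy":0,"wz":5,"fingers":1},{"x":0,"y":0,"z":0,"wx":0,"wy":0,"wz":0,"fingers":1}], grip_force=30)

```text
t: 1.55
position: [0.5411, -0.0569, 0.1502]
tcp_rot: [-0.001, 0.819, 0.574, -0.001]
ft_force: [1.5, 0.4, 1.1]
finger_gap: 0.0854
grip_force: 0.0
```

Run:
```python
from h import *
plan((.5411,-.0572,.075),-20.1)
c=cap('wrist','w2.png')
W=pts(c);w=W.reshape(-1,3)
for p,z in(((.5411,-.0572),.094),((.571,.0251),.112)):
    s=w[(np.linalg.norm(w[:,:2]-p,axis=1)<.02)&(abs(w[:,2]-z)<.003)]
    if len(s)>3:print(len(s),s.mean(0).round(4),cv2.minEnclosingCircle(s[:,:2].astype(np.float32)*1000))
```

```text
t 1.55 pos [ 0.5411 -0.0569  0.1502] gap 0.0854 shift mm [-0.2  0.2 75.2] rotvec deg [-0.13  0.06  0.13] F [1.5 0.4 1.1]
 in goal axes mm [-0.3  0.1 75.2]
236 [ 0.541  -0.057   0.0934] ((540.794189453125, -57.48077392578125), 7.723516941070557)
343 [0.5711 0.0246 0.1117] ((571.097412109375, 24.682119369506836), 5.955379486083984)
```

View pics/w2.png

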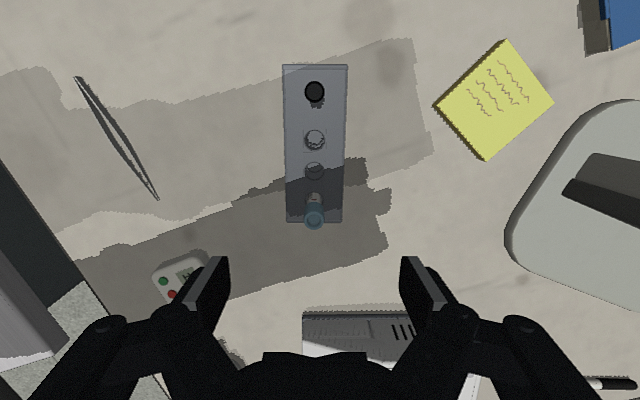

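The fingers straddle the cap at (313,217) and are aligned with it. Descend and grip.

Request:
step_arm(steps=[{"x":0,"y":0,"z":0.025,"wx":0,"wy":0,"wz":0,"fingers":1},{"x":0,"y":0,"z":0.025,"wx":0,"wy":0,"wz":0,"fingers":1},{"x":0,"y":0,"z":0.026,"wx":0,"wy":0,"wz":0,"fingers":0},{"x":0,"y":0,"z":0,"wx":0,"wy":0,"wz":0,"fingers":-1},{"x":0,"y":0,"z":0,"wx":0,"wy":0,"wz":0,"fingers":-1},{"x":0,"y":0,"z":0,"wx":0,"wy":0,"wz":0,"fingers":-1},{"x":0,"y":0,"z":0,"wx":0,"wy":0,"wz":0,"fingers":-1},{"x":0,"y":0,"z":0,"wx":0,"wy":0,"wz":0,"fingers":-1}], grip_force=30)

```text
t: 2.6
position: [0.5428, -0.057, 0.0767]
tcp_rot: [0.0, 0.819, 0.574, 0.001]
ft_force: [-0.8, 0.4, 8.2]
finger_gap: 0.0142
grip_force: 29.7
```

Request:
step_arm(steps=[{"x":0,"y":0,"z":-0.01,"wx":0,"wy":0,"wz":0,"fingers":-1},{"x":0,"y":0,"z":-0.02,"wx":0,"wy":0,"wz":0,"fingers":-1},{"x":0,"y":0,"z":-0.03,"wx":0,"wy":0,"wz":0,"fingers":-1},{"x":0,"y":0,"z":-0.03,"wx":0,"wy":0,"wz":0,"fingers":-1},{"x":0,"y":0,"z":-0.025,"wx":0,"wy":0,"wz":0,"fingers":-1},{"x":0,"y":0,"z":0,"wx":0,"wy":0,"wz":0,"fingers":-1}])

```text
t: 3.35
position: [0.5431, -0.0571, 0.193]
tcp_rot: [0.001, 0.819, 0.574, 0.002]
ft_force: [-0.2, 0.7, -0.6]
finger_gap: 0.0144
grip_force: 29.4
```

Run:
```python
from h import *
plan((.5795,-.2748,.20),-18)
c=cap('wrist','w3.png');W=pts(c)
s=cap('side','s3.png');Ws=pts(s);sc=cap('scene');Wc=pts(sc)
# crops: wrist & side & scene of the tube/fingers
p=manip.observe()['position']
def proj(c,P):
    T=np.linalg.inv(c['cam_to_world']);q=c['mtx']@(T[:3,:3]@P+T[:3,3]);return (q[:2]/q[2]).astype(int)
o=[]
for k in(s,sc):
    u,v=proj(k,p-[0,0,.03]);print(u,v)
    o.append(cv2.resize(k['pixels'][max(v-50,0):v+50,max(u-50,0):u+50],(400,400),interpolation=cv2.INTER_CUBIC))
cv2.imwrite('pics/c3.png',np.hstack(o))
```

```text
t 3.35 pos [ 0.5431 -0.0571  0.193 ] gap 0.0144 shift mm [-192.1  108.7   -6.9] rotvec deg [ 0.22 -0.09 -2.01] F [-0.2  0.7 -0.6]
 in goal axes mm [-195.8  101.9   -7. ]
306 186
276 180
```

View pics/c3.png

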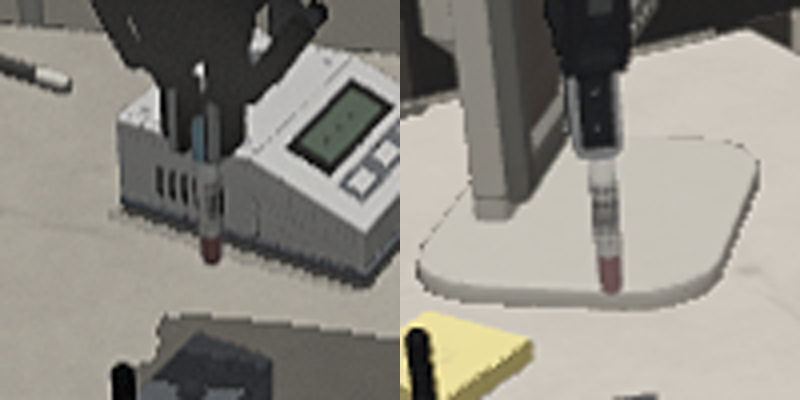

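The tube is gripped and roughly vertical, seen at (205,150–260) in the left crop. I'll carry it just past the well so the wrist camera can see the collars.

Request:
step_arm(steps=[{"x":-0.017,"y":0.007,"z":0,"wx":0,"wy":0,"wz":-1,"fingers":-1},{"x":-0.034,"y":0.014,"z":0,"wx":0,"wy":0,"wz":-1,"fingers":-1},{"x":-0.034,"y":0.014,"z":0,"wx":0,"wy":0,"wz":0,"fingers":-1},{"x":-0.034,"y":0.014,"z":0,"wx":0,"wy":0,"wz":0,"fingers":-1},{"x":-0.034,"y":0.014,"z":0,"wx":0,"wy":0,"wz":0,"fingers":-1},{"x":-0.034,"y":0.014,"z":0,"wx":0,"wy":0,"wz":0,"fingers":-1},{"x":-0.034,"y":0.014,"z":0,"wx":0,"wy":0,"wz":0,"fingers":-1},{"x":-0.034,"y":0.014,"z":0,"wx":0,"wy":0,"wz":0,"fingers":-1},{"x":-0.017,"y":0.006,"z":0,"wx":0,"wy":0,"wz":0,"fingers":-1},{"x":0,"y":0,"z":0,"wx":0,"wy":0,"wz":0,"fingers":-1}])

```text
t: 4.75
position: [0.5616, -0.3508, 0.1894]
tcp_rot: [-0.001, 0.81, 0.587, -0.0]
ft_force: [-0.4, 0.7, 0.7]
finger_gap: 0.0142
grip_force: 29.4
```

Run:
```python
from h import *
plan((.5795,-.2748,.20),-18.3)
c=cap('wrist','w4.png');W=pts(c);cap('side','s4.png');cap('scene','sc4.png')
```

```text
t 4.75 pos [ 0.5616 -0.3508  0.1894] gap 0.0142 shift mm [ 77.8  -6.6 -10.6] rotvec deg [-0.08  0.01  0.2 ] F [-0.4  0.7  0.7]
 in goal axes mm [ 77.8  -6.8 -10.6]
```

View pics/w4.png

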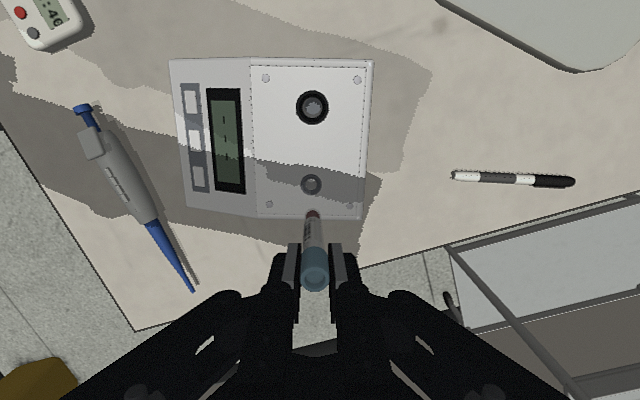

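The wrist view shows the well collar at (312,107), the hole collar at (311,184), the tube foot at about (313,213) and the cap at (314,278). I'll refine these.

```bash
cat >> h.py <<'E'
def collar(c,u,v,z,thr,r=24):
    g=cv2.cvtColor(c['pixels'],cv2.COLOR_BGR2GRAY)[v-r:v+r,u-r:u+r]
    m=(g<thr).astype(np.uint8);k,_=cv2.findContours(m,cv2.RETR_EXTERNAL,cv2.CHAIN_APPROX_NONE)
    k=min((q for q in k if cv2.contourArea(q)>60),key=lambda q:np.hypot(*(np.array(cv2.minEnclosingCircle(q)[0])-r)))
    e=cv2.fitEllipse(k);p=ray(c,e[0][0]+u-r,e[0][1]+v-r,z);print('collar',np.round(e[0],1)+[u-r,v-r],np.round(e[1],1),p.round(4));return p
E
python3 - <<'E'
from h import *
c=dict(np.load('wrist.npz'));W=pts(c)
w=collar(c,312,107,.08,110)
for t in(85,100,120):
  h=collar(c,311,184,.078,t,17)
  d=(w-h)[:2];print(np.linalg.norm(d),np.degrees(np.arctan2(d[1],d[0])))
# deck rectangle from depth
d=W[(abs(W[...,2]-.0755)<.003)&(W[...,0]>.45)];print(cv2.minAreaRect(d[:,:2].astype(np.float32)*1000),len(d))
# tube: points lower than TCP at region
reg=W[205:295,295:333].reshape(-1,3)
T=manip.observe()['position']
for z0,z1 in((.115,.13),(.13,.145),(.145,.16),(.16,.175),(.175,.20),(.2,.215)):
    s=reg[(reg[:,2]>z0)&(reg[:,2]<z1)&(np.linalg.norm(reg[:,:2]-T[:2],axis=1)<.03)]
    if len(s)>5:print(z0,len(s),(s.mean(0)-T).round(4), s.max(0)[2].round(4))
E
```

```text
collar [311.7 107.1] [31.9 33.9] [ 0.5834 -0.2775  0.08  ]
collar [310.8 184.1] [20.2 21. ] [ 0.562  -0.3396  0.078 ]
0.06566090759852747 70.98438164779716
collar [310.6 184.1] [20.3 22.3] [ 0.5618 -0.3396  0.078 ]
0.06571046643339515 70.80975781149327
collar [312.4 180.6] [29.3 40.5] [ 0.5644 -0.337   0.078 ]
0.062423916755723875 72.261696873993
((564.6532592773438, -305.04827880859375), (139.52743530273438, 115.62950897216797), 70.73387908935547) 19005
0.115 55 [-0.0009  0.0015 -0.0638] 0.1297
0.13 137 [-0.0007  0.0014 -0.0523] 0.1449
0.145 170 [-0.0003  0.0012 -0.0372] 0.1599
0.16 217 [-0.0004  0.0012 -0.022 ] 0.1749
0.175 565 [0.0009 0.0029 0.0003] 0.2
0.2 1042 [-0.0002 -0.0007  0.0153] 0.2149
```

Run:
```python
from h import *
c=dict(np.load('wrist.npz'));W=pts(c);T=manip.observe()['position']
reg=W[255:300,298:330].reshape(-1,3);g=c['pixels'][255:300,298:330].reshape(-1,3).astype(int)
blue=(g[:,0]>g[:,2]+15)
s=reg[blue];print(len(s),np.percentile(s[:,2],[5,50,95]).round(4))
t=s[s[:,2]>np.percentile(s[:,2],95)-.003];print(len(t),t.mean(0)-T,cv2.minEnclosingCircle(t[:,:2].astype(np.float32)*1000),T)
plan((.5834,-.2775,.14),-19.2)
```

```text
871 [nan nan nan]
0 [nan nan nan] ((0.0, 0.0), 0.0) [ 0.56238044 -0.34853392  0.19000159]
t 4.9 pos [ 0.5624 -0.3485  0.19  ] gap 0.0147 shift mm [74.  -1.8 50.1] rotvec deg [-0.04 -0.04  1.28] F [-0.3 -0.1 -0.5]
 in goal axes mm [74.  -3.5 50. ]<stdin>:6: RuntimeWarning: Mean of empty slice.
  ret = um.true_divide(
```

The arm was still settling during that capture. Once that is accounted for, the tube axis sits on the TCP. Next, move over the well and settle.

Request:
step_arm(steps=[{"x":0.015,"y":0,"z":0,"wx":0,"wy":0,"wz":1.3,"fingers":-1},{"x":0.022,"y":-0.001,"z":0,"wx":0,"wy":0,"wz":0,"fingers":-1},{"x":0.022,"y":-0.001,"z":0,"wx":0,"wy":0,"wz":0,"fingers":-1},{"x":0.015,"y":0,"z":0.01,"wx":0,"wy":0,"wz":0,"fingers":-1},{"x":0,"y":0,"z":0.015,"wx":0,"wy":0,"wz":0,"fingers":-1},{"x":0,"y":0,"z":0,"wx":0,"wy":0,"wz":0,"fingers":-1},{"x":0,"y":0,"z":0,"wx":0,"wy":0,"wz":0,"fingers":-1},{"x":0,"y":0,"z":0,"wx":0,"wy":0,"wz":0,"fingers":-1}])

```text
t: 5.9
position: [0.5843, -0.2802, 0.1656]
tcp_rot: [0.0, 0.816, 0.578, 0.0]
ft_force: [0.2, 0.4, -1.0]
finger_gap: 0.0145
grip_force: 29.4
```

Run:
```python
from h import *
plan((.5834,-.2775,.0877),-19.2)
a=cap('side');b=cap('scene');c=cap('wrist')
def proj(c,P):
    T=np.linalg.inv(c['cam_to_world']);q=c['mtx']@(T[:3,:3]@P+T[:3,3]);return (q[:2]/q[2]).astype(int)
o=[];P=np.array([.5834,-.2775,.085])
for k,s in((a,45),(b,45),(c,60)):
    u,v=proj(k,P);print(u,v,end=' ')
    o.append(cv2.resize(k['pixels'][v-s:v+s,u-s:u+s],(266,266),interpolation=cv2.INTER_CUBIC))
cv2.imwrite('pics/c5.png',np.hstack(o))
```

```text
t 5.9 pos [ 0.5843 -0.2802  0.1656] gap 0.0145 shift mm [ 2.3 -1.8 77.9] rotvec deg [ 0.02  0.01 -0.16] F [ 0.2  0.4 -1. ]
 in goal axes mm [ 2.3 -1.8 77.9]
307 159 360 180 311 205
```

View pics/c5.png

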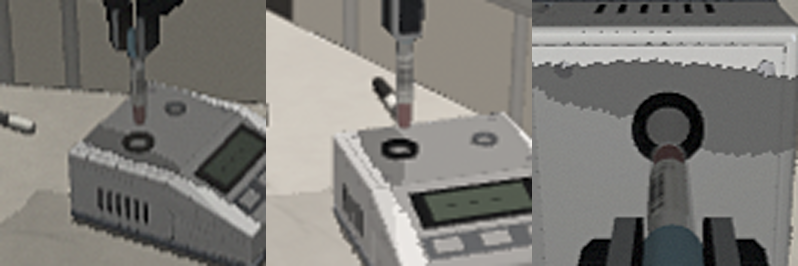

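The foot hangs just above and slightly short of the well: foot (139,120) against collar (138,142) in the left crop, and (403,125) against (401,150) in the middle one. I'll apply the computed 2.3/-1.8 mm correction and lower to the cone.

Request:
step_arm(steps=[{"x":0.002,"y":-0.0015,"z":0.004,"wx":0,"wy":0,"wz":0,"fingers":-1},{"x":0,"y":0,"z":0.004,"wx":0,"wy":0,"wz":0,"fingers":-1},{"x":0,"y":0,"z":0,"wx":0,"wy":0,"wz":0,"fingers":-1},{"x":0,"y":0,"z":0,"wx":0,"wy":0,"wz":0,"fingers":-1}])

```text
t: 6.55
position: [0.5837, -0.2771, 0.1573]
tcp_rot: [-0.0, 0.816, 0.579, -0.0]
ft_force: [-1.2, -0.5, -1.0]
finger_gap: 0.0146
grip_force: 29.4
```

Run:
```python
from h import *
plan((.5834,-.2775,.0877),-19.2)
def proj(c,P):
    T=np.linalg.inv(c['cam_to_world']);q=c['mtx']@(T[:3,:3]@P+T[:3,3]);return (q[:2]/q[2]).astype(int)
z=manip.observe()['position'][2]-.0727
for n in('side','scene','wrist'):
    c=cap(n);u,v=proj(c,np.array([.5834,-.2775,.08]));s=30
    if n!='wrist': collar(c,u,v,.08,70,15)
    p=c['pixels'][v-s:v+s,u-s:u+s].astype(int)
    m=((p[...,2]-p[...,1]>25)&(p[...,2]-p[...,0]>15)).astype(np.uint8)
    vv,uu=np.nonzero(m)
    print(n,'red',len(uu),uu.mean()+u-s,vv.min()+v-s,vv.max()+v-s, 'axis at foot z+6:',ray(c,uu.mean()+u-s,vv.mean()+v-s,z+.006).round(4))
```

```text
t 6.55 pos [ 0.5837 -0.2771  0.1573] gap 0.0146 shift mm [-0.4 -0.1 69.6] rotvec deg [-0.01  0.   -0.11] F [-1.2 -0.5 -1. ]
 in goal axes mm [-0.4 -0.1 69.6]
collar [308.2 160.3] [ 9.5 11.1] [ 0.5825 -0.2834  0.08  ]<stdin>:12: RuntimeWarning: Mean of empty slice.
  ret = ret.dtype.type(ret / rcount)
Traceback (most recent call last):
ValueError: zero-size array to reduction operation minimum which has no identity
```

Request:
step_arm(steps=[{"x":0,"y":0,"z":0.004,"wx":0,"wy":0,"wz":0,"fingers":-1},{"x":0,"y":0,"z":0.004,"wx":0,"wy":0,"wz":0,"fingers":-1},{"x":0,"y":0,"z":0.004,"wx":0,"wy":0,"wz":0,"fingers":-1},{"x":0,"y":0,"z":0.004,"wx":0,"wy":0,"wz":0,"fingers":-1},{"x":0,"y":0,"z":0,"wx":0,"wy":0,"wz":0,"fingers":-1}])

```text
t: 7.22
position: [0.5835, -0.277, 0.1409]
tcp_rot: [-0.0, 0.816, 0.579, -0.0]
ft_force: [-0.2, 1.4, -0.1]
finger_gap: 0.0145
grip_force: 29.4
```

Request:
step_arm(steps=[{"x":0,"y":0,"z":0.008,"wx":0,"wy":0,"wz":0,"fingers":-1},{"x":0,"y":0,"z":0.008,"wx":0,"wy":0,"wz":0,"fingers":-1},{"x":0,"y":0,"z":0.008,"wx":0,"wy":0,"wz":0,"fingers":-1},{"x":0,"y":0,"z":0.008,"wx":0,"wy":0,"wz":0,"fingers":-1},{"x":0,"y":0,"z":0.008,"wx":0,"wy":0,"wz":0,"fingers":-1},{"x":0,"y":0,"z":0.006,"wx":0,"wy":0,"wz":0,"fingers":-1},{"x":0,"y":0,"z":0.003,"wx":0,"wy":0,"wz":0,"fingers":-1},{"x":0,"y":0,"z":0,"wx":0,"wy":0,"wz":0,"fingers":-1},{"x":0,"y":0,"z":0,"wx":0,"wy":0,"wz":0,"fingers":-1}])

```text
t: 8.35
position: [0.5838, -0.2772, 0.0926]
tcp_rot: [0.0, 0.816, 0.579, 0.0]
ft_force: [0.1, -0.4, -0.1]
finger_gap: 0.0144
grip_force: 29.4
```

Request:
step_arm(steps=[{"x":0,"y":0,"z":0.002,"wx":0,"wy":0,"wz":0,"fingers":-1},{"x":0,"y":0,"z":0.002,"wx":0,"wy":0,"wz":0,"fingers":-1},{"x":0,"y":0,"z":0.001,"wx":0,"wy":0,"wz":0,"fingers":-1},{"x":0,"y":0,"z":0,"wx":0,"wy":0,"wz":0,"fingers":-1},{"x":0,"y":0,"z":0,"wx":0,"wy":0,"wz":0,"fingers":-1}])

```text
t: 8.98
position: [0.5839, -0.2772, 0.0877]
tcp_rot: [0.0, 0.816, 0.579, 0.0]
ft_force: [-0.6, -0.0, 6.5]
finger_gap: 0.0142
grip_force: 30.1
```

The foot is on the floor (6.5 N). Release and back up.

Request:
step_arm(steps=[{"x":0,"y":0,"z":0,"wx":0,"wy":0,"wz":0,"fingers":-0.3},{"x":0,"y":0,"z":0,"wx":0,"wy":0,"wz":0,"fingers":0},{"x":0,"y":0,"z":0,"wx":0,"wy":0,"wz":0,"fingers":0.3},{"x":0,"y":0,"z":0,"wx":0,"wy":0,"wz":0,"fingers":0.3},{"x":0,"y":0,"z":-0.015,"wx":0,"wy":0,"wz":0,"fingers":0.3},{"x":0,"y":0,"z":-0.03,"wx":0,"wy":0,"wz":0,"fingers":0.3},{"x":0,"y":0,"z":-0.03,"wx":0,"wy":0,"wz":0,"fingers":0.3},{"x":0,"y":0,"z":-0.025,"wx":0,"wy":0,"wz":0,"fingers":0.3},{"x":0,"y":0,"z":0,"wx":0,"wy":0,"wz":0,"fingers":0.3}])

```text
t: 10.1
position: [0.5847, -0.2777, 0.1904]
tcp_rot: [0.002, 0.816, 0.578, 0.001]
ft_force: [-0.1, -0.1, -0.6]
finger_gap: 0.0555
grip_force: 0.0
```

Run:
```python
from h import *
plan((.5712,.0249,.17),-20.1)
c=cap('wrist','w6.png');w=pts(c).reshape(-1,3)
s=w[(np.linalg.norm(w[:,:2]-[.5837,-.2774],axis=1)<.016)&(w[:,2]>.095)&(w[:,2]<.13)]
print(len(s),np.percentile(s[:,2],[50,90,97]));t=s[s[:,2]>.1025];print(len(t),t.mean(0),cv2.minEnclosingCircle(t[:,:2].astype(np.float32)*1000))
```

```text
t 10.1 pos [ 0.5847 -0.2777  0.1904] gap 0.0555 shift mm [ 281.1 -112.9   20. ] rotvec deg [ 0.24 -0.01  0.79] F [-0.1 -0.1 -0.6]
 in goal axes mm [ 279.5 -116.7   20.4]
315 [0.10318001 0.10525281 0.10585293]
173 [ 0.58262861 -0.27734135  0.10451662] ((582.5455322265625, -277.7230224609375), 7.755544662475586)
```

The tube top reads about 0.105 m on the well axis, so it is home. On to the pin.

Request:
step_arm(steps=[{"x":0.02,"y":-0.008,"z":0,"wx":0,"wy":0,"wz":0.8,"fingers":1},{"x":0.04,"y":-0.016,"z":0,"wx":0,"wy":0,"wz":0,"fingers":1},{"x":0.04,"y":-0.016,"z":0,"wx":0,"wy":0,"wz":0,"fingers":1},{"x":0.04,"y":-0.016,"z":0,"wx":0,"wy":0,"wz":0,"fingers":1},{"x":0.04,"y":-0.016,"z":0,"wx":0,"wy":0,"wz":0,"fingers":1},{"x":0.04,"y":-0.016,"z":0,"wx":0,"wy":0,"wz":0,"fingers":1},{"x":0.04,"y":-0.016,"z":0,"wx":0,"wy":0,"wz":0,"fingers":1},{"x":0.02,"y":-0.012,"z":0,"wx":0,"wy":0,"wz":0,"fingers":1},{"x":0,"y":0,"z":0,"wx":0,"wy":0,"wz":0,"fingers":1},{"x":0,"y":0,"z":0,"wx":0,"wy":0,"wz":0,"fingers":1}])

```text
t: 11.4
position: [0.5705, 0.025, 0.187]
tcp_rot: [-0.0, 0.82, 0.573, -0.0]
ft_force: [0.2, -0.2, 0.7]
finger_gap: 0.0855
grip_force: 0.0
```

Run:
```python
from h import *
c=cap('wrist','w7.png');w=pts(c).reshape(-1,3)
s=w[(np.linalg.norm(w[:,:2]-[.5712,.0249],axis=1)<.016)&(w[:,2]>.109)&(w[:,2]<.116)]
o,r=cv2.minEnclosingCircle(s[:,:2].astype(np.float32)*1000);print(len(s),o,r)
plan((o[0]/1000,o[1]/1000,.069),-20.1)
```

```text
160 (571.2455444335938, 24.948307037353516) 5.8290486335754395
t 11.45 pos [0.5706 0.0246 0.1871] gap 0.0854 shift mm [  0.6   0.5 118.1] rotvec deg [-0.02  0.03 -0.07] F [-0.9 -0.7 -0.2]
 in goal axes mm [  0.5   0.5 118.1]
```

Request:
step_arm(steps=[{"x":0.0005,"y":0.0005,"z":0.03,"wx":0,"wy":0,"wz":0,"fingers":1},{"x":0,"y":0,"z":0.04,"wx":0,"wy":0,"wz":0,"fingers":1},{"x":0,"y":0,"z":0.03,"wx":0,"wy":0,"wz":0,"fingers":1},{"x":0,"y":0,"z":0.018,"wx":0,"wy":0,"wz":0,"fingers":0},{"x":0,"y":0,"z":0,"wx":0,"wy":0,"wz":0,"fingers":-0.5},{"x":0,"y":0,"z":0,"wx":0,"wy":0,"wz":0,"fingers":-1},{"x":0,"y":0,"z":0,"wx":0,"wy":0,"wz":0,"fingers":-1},{"x":0,"y":0,"z":0,"wx":0,"wy":0,"wz":0,"fingers":-1},{"x":0,"y":0,"z":0,"wx":0,"wy":0,"wz":0,"fingers":-1},{"x":0,"y":0,"z":0,"wx":0,"wy":0,"wz":0,"fingers":-1}], grip_force=60)

```text
t: 12.7
position: [0.572, 0.0261, 0.0703]
tcp_rot: [0.0, 0.82, 0.573, 0.001]
ft_force: [-1.6, 0.3, 8.2]
finger_gap: 0.0106
grip_force: 58.4
```

Request:
step_arm(steps=[{"x":0,"y":0,"z":-0.01,"wx":0,"wy":0,"wz":0,"fingers":-1},{"x":0,"y":0,"z":-0.025,"wx":0,"wy":0,"wz":0,"fingers":-1},{"x":0,"y":0,"z":-0.035,"wx":0,"wy":0,"wz":0,"fingers":-1},{"x":0,"y":0,"z":-0.035,"wx":0,"wy":0,"wz":0,"fingers":-1},{"x":0,"y":0,"z":-0.02,"wx":0,"wy":0,"wz":0,"fingers":-1},{"x":0,"y":0,"z":0,"wx":0,"wy":0,"wz":0,"fingers":-1}])

```text
t: 13.45
position: [0.5721, 0.0261, 0.1965]
tcp_rot: [0.001, 0.82, 0.573, 0.002]
ft_force: [0.0, -0.2, -0.1]
finger_gap: 0.0104
grip_force: 58.4
```

Request:
step_arm(steps=[{"x":-0.02,"y":0.007,"z":0,"wx":0,"wy":0,"wz":-0.9,"fingers":-1},{"x":-0.04,"y":0.0135,"z":0,"wx":0,"wy":0,"wz":0,"fingers":-1},{"x":-0.045,"y":0.015,"z":0,"wx":0,"wy":0,"wz":0,"fingers":-1},{"x":-0.045,"y":0.015,"z":0,"wx":0,"wy":0,"wz":0,"fingers":-1},{"x":-0.045,"y":0.015,"z":0,"wx":0,"wy":0,"wz":0,"fingers":-1},{"x":-0.045,"y":0.015,"z":0,"wx":0,"wy":0,"wz":0,"fingers":-1},{"x":-0.045,"y":0.015,"z":0,"wx":0,"wy":0,"wz":0,"fingers":-1},{"x":-0.04,"y":0.0135,"z":0,"wx":0,"wy":0,"wz":0,"fingers":-1},{"x":-0.02,"y":0.007,"z":0,"wx":0,"wy":0,"wz":0,"fingers":-1},{"x":0,"y":0,"z":0,"wx":0,"wy":0,"wz":0,"fingers":-1}])

```text
t: 14.7
position: [0.5664, -0.3391, 0.1936]
tcp_rot: [-0.0, 0.816, 0.578, -0.0]
ft_force: [0.5, 0.6, -0.4]
finger_gap: 0.0105
grip_force: 58.4
```

Request:
step_arm(steps=[{"x":0,"y":0,"z":0,"wx":0,"wy":0,"wz":0,"fingers":-1},{"x":0,"y":0,"z":0,"wx":0,"wy":0,"wz":0,"fingers":-1}])

```text
t: 14.95
position: [0.5675, -0.3365, 0.1942]
tcp_rot: [-0.0, 0.815, 0.58, 0.0]
ft_force: [-0.7, 0.6, -0.4]
finger_gap: 0.0105
grip_force: 58.4
```

Run:
```python
from h import *
plan((.5619,-.3397,.152),-19.2)
def proj(c,P):
    T=np.linalg.inv(c['cam_to_world']);q=c['mtx']@(T[:3,:3]@P+T[:3,3]);return (q[:2]/q[2]).astype(int)
o=[]
for n,s in(('side',50),('scene',50),('wrist',80)):
    k=cap(n,n+'8.png');u,v=proj(k,np.array([.5619,-.3397,.1]));print(u,v)
    v=min(v,400-s)
    o.append(cv2.resize(k['pixels'][v-s:v+s,u-s:u+s],(266,266),interpolation=cv2.INTER_CUBIC))
cv2.imwrite('pics/c8.png',np.hstack(o))
```

```text
t 14.95 pos [ 0.5675 -0.3365  0.1942] gap 0.0105 shift mm [-4.9 -4.2 42.2] rotvec deg [-0.02 -0.03  0.1 ] F [-0.7  0.6 -0.4]
 in goal axes mm [-4.9 -4.2 42.2]
319 142
389 170
308 206
```

View pics/c8.png

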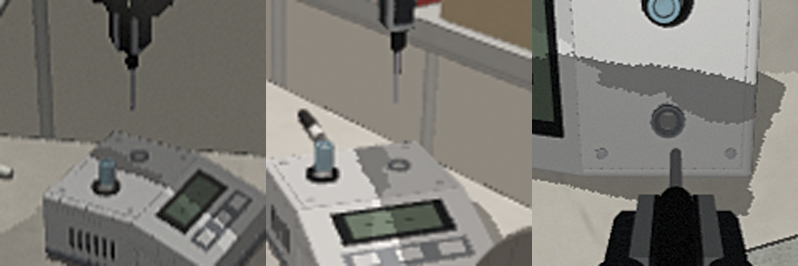

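The tube stands in the well, and the pin hangs vertical above the hole: collar at (668,121) and tip at (676,150) in the right crop. I'll refine with the wrist frame.

Run:
```python
from h import *
c=dict(np.load('wrist.npz'))
for t in(85,100):collar(c,310,199,.078,t,16)
g=cv2.cvtColor(c['pixels'],cv2.COLOR_BGR2GRAY)
for v in range(212,242,4):
    row=g[v,300:330].astype(int);dk=np.nonzero(row<np.median(g[v,296:306])-35)[0]
    print(v,(dk.min()+300,dk.max()+300) if len(dk) else None,end=' ')
T=manip.observe()['position'];print(T)
for v in(214,216): print(ray(c,314.6,v,T[2]-.0653+.002))
```

```text
collar [309.2 198.2] [19.  19.3] [ 0.5618 -0.3394  0.078 ]
collar [309.3 198.2] [19.8 20. ] [ 0.5619 -0.3394  0.078 ]
212 None 216 (np.int64(312), np.int64(316)) 220 (np.int64(311), np.int64(317)) 224 (np.int64(311), np.int64(317)) 228 (np.int64(311), np.int64(317)) 232 (np.int64(311), np.int64(317)) 236 (np.int64(311), np.int64(316)) 240 (np.int64(308), np.int64(320)) [ 0.56733572 -0.3371558   0.19442928]
[ 0.56833895 -0.33582335  0.13112928]
[ 0.5678108  -0.33734497  0.13112928]
```

Request:
step_arm(steps=[{"x":-0.0045,"y":-0.004,"z":0,"wx":0,"wy":0,"wz":0,"fingers":-1},{"x":0,"y":0,"z":0.015,"wx":0,"wy":0,"wz":0,"fingers":-1},{"x":0,"y":0,"z":0.015,"wx":0,"wy":0,"wz":0,"fingers":-1},{"x":0,"y":0,"z":0.008,"wx":0,"wy":0,"wz":0,"fingers":-1},{"x":0,"y":0,"z":0,"wx":0,"wy":0,"wz":0,"fingers":-1},{"x":0,"y":0,"z":0,"wx":0,"wy":0,"wz":0,"fingers":-1},{"x":0,"y":0,"z":0,"wx":0,"wy":0,"wz":0,"fingers":-1}])

```text
t: 15.98
position: [0.5621, -0.341, 0.1568]
tcp_rot: [0.0, 0.815, 0.579, 0.0]
ft_force: [-0.5, 0.6, -0.6]
finger_gap: 0.0107
grip_force: 58.4
```

Run:
```python
from h import *
plan((.5619,-.3395,.1123),-19.2)
```

```text
t 15.97 pos [ 0.5621 -0.341   0.1568] gap 0.0107 shift mm [ 1.4 -0.7 44.5] rotvec deg [ 0.04  0.   -0.  ] F [-0.5  0.6 -0.6]
 in goal axes mm [ 1.4 -0.7 44.5]
```

Request:
step_arm(steps=[{"x":0.0013,"y":-0.0006,"z":0.002,"wx":0,"wy":0,"wz":0,"fingers":-1},{"x":0,"y":0,"z":0.004,"wx":0,"wy":0,"wz":0,"fingers":-1},{"x":0,"y":0,"z":0.005,"wx":0,"wy":0,"wz":0,"fingers":-1},{"x":0,"y":0,"z":0.005,"wx":0,"wy":0,"wz":0,"fingers":-1},{"x":0,"y":0,"z":0.005,"wx":0,"wy":0,"wz":0,"fingers":-1},{"x":0,"y":0,"z":0.005,"wx":0,"wy":0,"wz":0,"fingers":-1},{"x":0,"y":0,"z":0.005,"wx":0,"wy":0,"wz":0,"fingers":-1},{"x":0,"y":0,"z":0,"wx":0,"wy":0,"wz":0,"fingers":-1},{"x":0,"y":0,"z":0,"wx":0,"wy":0,"wz":0,"fingers":-1}])

```text
t: 17.1
position: [0.5617, -0.3395, 0.1254]
tcp_rot: [0.0, 0.815, 0.579, 0.0]
ft_force: [-0.8, 0.2, -0.6]
finger_gap: 0.0104
grip_force: 58.4
```

Request:
step_arm(steps=[{"x":0,"y":0,"z":0.002,"wx":0,"wy":0,"wz":0,"fingers":-1},{"x":0,"y":0,"z":0.002,"wx":0,"wy":0,"wz":0,"fingers":-1},{"x":0,"y":0,"z":0.002,"wx":0,"wy":0,"wz":0,"fingers":-1},{"x":0,"y":0,"z":0.002,"wx":0,"wy":0,"wz":0,"fingers":-1},{"x":0,"y":0,"z":0.002,"wx":0,"wy":0,"wz":0,"fingers":-1},{"x":0,"y":0,"z":0,"wx":0,"wy":0,"wz":0,"fingers":-1},{"x":0,"y":0,"z":0,"wx":0,"wy":0,"wz":0,"fingers":-1}])

```text
t: 17.98
position: [0.5617, -0.3395, 0.1154]
tcp_rot: [0.0, 0.815, 0.579, 0.0]
ft_force: [-0.4, 0.9, 2.5]
finger_gap: 0.0103
grip_force: 58.4
```

Contact on the spring. Continue to the stop.

Request:
step_arm(steps=[{"x":0,"y":0,"z":0.001,"wx":0,"wy":0,"wz":0,"fingers":-1},{"x":0,"y":0,"z":0.001,"wx":0,"wy":0,"wz":0,"fingers":-1},{"x":0,"y":0,"z":0.001,"wx":0,"wy":0,"wz":0,"fingers":-1},{"x":0,"y":0,"z":0,"wx":0,"wy":0,"wz":0,"fingers":-1},{"x":0,"y":0,"z":0,"wx":0,"wy":0,"wz":0,"fingers":-1}])

```text
t: 18.6
position: [0.5617, -0.3395, 0.1124]
tcp_rot: [0.0, 0.815, 0.579, 0.0]
ft_force: [-0.3, 0.2, 3.3]
finger_gap: 0.0101
grip_force: 58.5
```

Request:
step_arm(steps=[{"x":0,"y":0,"z":0.0007,"wx":0,"wy":0,"wz":0,"fingers":-1},{"x":0,"y":0,"z":0.0007,"wx":0,"wy":0,"wz":0,"fingers":-1},{"x":0,"y":0,"z":0,"wx":0,"wy":0,"wz":0,"fingers":-1},{"x":0,"y":0,"z":0,"wx":0,"wy":0,"wz":0,"fingers":-1}])

```text
t: 19.1
position: [0.5619, -0.3396, 0.1114]
tcp_rot: [0.0, 0.815, 0.579, 0.0]
ft_force: [-0.2, 0.8, 9.9]
finger_gap: 0.0105
grip_force: 59.3
```

The force has jumped to about 10 N, so the button is on its stop. I'll hold and check that it is steady.

Request:
step_arm(steps=[{"x":0,"y":0,"z":0.0002,"wx":0,"wy":0,"wz":0,"fingers":-1},{"x":0,"y":0,"z":0,"wx":0,"wy":0,"wz":0,"fingers":-1},{"x":0,"y":0,"z":0,"wx":0,"wy":0,"wz":0,"fingers":-1},{"x":0,"y":0,"z":0,"wx":0,"wy":0,"wz":0,"fingers":-1},{"x":0,"y":0,"z":0,"wx":0,"wy":0,"wz":0,"fingers":-1}])

```text
t: 19.73
position: [0.5619, -0.3397, 0.1113]
tcp_rot: [0.0, 0.815, 0.579, 0.0]
ft_force: [-1.9, 0.8, 11.2]
finger_gap: 0.0105
grip_force: 59.4
```

Run:
```python
from h import *
c=cap('wrist');w=pts(c).reshape(-1,3)
t=w[(np.linalg.norm(w[:,:2]-[.583,-.2775],axis=1)<.016)&(w[:,2]>.1025)&(w[:,2]<.115)]
print(len(t),t.mean(0),cv2.minEnclosingCircle(t[:,:2].astype(np.float32)*1000))
s=manip.observe();print(s['t'],s['ft_force'],s['grip_force'])
```

```text
458 [ 0.58230218 -0.27797279  0.10462307] ((582.2701416015625, -278.2375793457031), 7.72796106338501)
19.775 [-1.59885867  0.99585015 11.18843819] 59.42566215991974
```

The push is steady at 11 N and the tube is still home. Handing in.

```bash
python3 -c "
from cell import manip
print(manip.hand_in())"
```

```text
the job is handed in; nothing more can be done
None
```

I handed the job in at about 20 s with the reference tube home in the well, and the gripped pin holding the calibration button on its stop at about 11 N; `hand_in()` returned no verdict, so I can't confirm it passed.

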